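# Refit the washed filter cassette in the downdraft extractor

### The arm

A 7-joint arm with a two-finger parallel gripper is mounted at the origin on the work surface. World frame = base frame: x ahead of the robot, y to its left, z up, the work surface at z = 0. Lengths are in m, angles in rad, forces in N, time in s.
With the tool pointing down it reaches from about 0.4 to 0.875 m from the base axis. Payload 19.3 kg.
Tool frame: the origin (TCP) lies at the very end of the fingers, on their centre line; the grasp point (between the pads) lies 19 mm behind it; z points along the fingers, y is the line along which they close (so a half turn about z gives the same grasp; the last joint's range is limited). The gripper opens to 85 mm and grips with 20 to 120 N. Pads are 22 mm wide; open, the fingers measure 114 mm over their backs; the gripper's body (76 mm by 85 mm) begins 54 mm behind the grasp point. The pads swing forward as they close: fully open they stand 13 mm farther back than shut.
Start: joints at [1.258, 0.521, -0.036, 1.599, 0.021, 1.021, -0.113], TCP at [0.15, -0.607, 0.231] pointing down, gripper open.
Joint ranges: [-2.91, 2.91], [-0.3, 2.13], [-1.5, 1.42], [0.17, 2.43], [-1.26, 4.41], [0.16, 1.93], [-2.52, 2.52]. Speed limits (rad/s): [1.89, 1.89, 2.39, 2.39, 3.01, 3.01, 3.01].

### API

Orientations are given as [roll, pitch, yaw] about the fixed x, y, z axes, in that order (R = Rz(yaw) Ry(pitch) Rx(roll)).
In Python, from workcell import bot gives the robot as it stands.
- The arm moves only by the tool jog_arm, never from a script. Its argument "motion" is a list of rows, each a list of 5 numbers: the shift along the tool's x, y, z scaled (see below), then the turn about the tool's z scaled (see below), then the opening, from 0 (shut) to 1 (fully open). A call has 1 to 12 rows; each row shifts and turns the commanded pose from where the row before left it, along the tool's axes as they then stand; what a row does not reach is not made up. The controller multiplies each number of a shift by 30 mm and each number of a turn by 0.08 rad. A row lasts 1/10 s, in which the tool goes at most 50 mm and 8.59 degrees, less where a joint would pass 70% of its speed; a pose out of reach is approached as far as the arm can. A call with a number of a shift or a turn outside -1 to 1 is refused whole. A call with a gripper value outside its range is refused whole. The fingers move at their own pace and stop on an object; "newtons" is the grip in N (left out, the last holds). Time passes only in rows, so rows that do not move let the fingers close. It gives the time, the measured TCP pose, the force, the opening and the grip force at its end, in the units of the state.
- bot.observe(): the state, without advancing time (a new reading comes with each control period).
- bot.grab_frame(name): name is "scene" or "top" or "wrist"; returns a dict with "pixels" (420x560x3 uint8, red, green, blue), "fovy" (degrees; the focal length in pixels is half the picture's height over the tangent of half this angle, whatever the lens; pixels are square), "cx", "cy" (the principal point, pixels), "rvec" (rotation vector, rad) and "tvec" (3), from world to camera coordinates, as OpenCV has them; the wrist camera has in their place "mount" (4x4, takes a point from camera to tool coordinates, whose origin is the TCP and whose axes are the flange's). Camera axes: x right, y down, z forward; pixel columns grow to the right and rows downward; lengths in m; the calibration is good to about 2 mm. A picture is of the moment at which its call begins: read the wrist's pose just before it. There is no depth.
- bot.job_done(): hands the job in; it is judged then, once.
The state is a dict: "clock": time; "qpos": joint angles; "qd": joint speeds; "joint_efforts": joint torques, N m; "position": TCP position; "tool_rot": TCP orientation; "force": force on the tool from outside, world axes, zero at the start; "moment": the same for the moment, N m; "grip_width": finger opening in m; "finger_force": force on a finger pad.
Only numpy, scipy, OpenCV 4.12 (cv2) and the standard library are available. Lean on these libraries where they do the work, as an engineer would, in place of code of your own. Each camera call takes 0.05 s, during which the arm holds its last target. There are 200 camera calls.

### The job

Before the washed filter goes back into the bench extractor, try its interlock by hand: push the yellow roller arm in the empty pocket down until it clicks, then let it spring back up. Then take the filter from the drip rack by its red grip, hook its tongue under the metal lip at one end of the pocket while the filter is tilted, and lower the grip end by hand, without letting it fall, until the filter lies fully home and flush on its ledge, holding the roller arm down; let go of it. Leave the figurines, the paint bottle and the jar as they stand.

Things in the scene. Friction and masses are not known exactly. Their poses are not given: they have to be found in the camera images.
- filter: filter cassette: aluminium frame 192 x 140 x 16 mm with blue-grey mesh, 0.25 kg (+-30 %). Origin at the centre of that 192 x 140 x 16 block; x along its length towards the grip end, y across, z out of its top face (the grip's side). Its full thickness spans x -80 to +96 mm; the 16 mm at the -x end are a thin tongue (see point tongue)
- grip (a point): centre of the red upright pull grip on the filter: a plate 12 mm thick (along the filter's x), 56 mm long (along its y), standing from the top face to 32 mm above it. The centre is 15 mm above the top face, at (74, 0, 23) mm in the filter's frame. Axes as the filter's
- tongue (a point): middle of the outer edge of the filter's tongue, at half its thickness: (-96, 0, -5.5) mm in the filter's frame. The tongue is 136 mm wide, 5 mm thick and 16 mm long, level with the filter's underside (z -8 to -3 mm). Axes as the filter's
- extractor: grey downdraft extractor, fixed: a cabinet with a filter pocket in its top; origin on the table under the pocket's centre; x points from the pocket's lip end to its other end, z up. It spans x -130 to +150, y -125 to +125 mm; its flat top deck is 104 mm high. The shepherd and the bottle stand on the deck either side of the pocket
- seat (a point): centre of the filter pocket at the height of its ledge, 88 mm over the table, 16 mm below the deck. Axes as the extractor's. The pocket spans x -100 to +100, y -74 to +74 mm. The filter rests on the ledge round it, 24 mm wide at the lip end, 12 mm at the other, 10 mm at the sides; inside it the pocket is open 78 mm further down
- lip (a point): middle of the free lower edge of the bare-aluminium retaining lip (the ledge is dark), (-87, 0, +11) mm from point seat. The lip, 5 mm thick, is level with the deck, as wide as the pocket and reaches 13 mm in from its -x wall; 11 mm are free between ledge and lip. Because of it the filter does not go in flat from above. Axes as the extractor's
- switch_arm (a joint): angle in rad of the interlock's roller arm, 40 mm long: 0 at rest, sprung up; grows as the roller is pushed down; clicks at 0.25 (roller about 9 mm down), ends at 0.9 (roller 35 mm down). The seated filter holds it at about 0.37. It takes about 0.7 N at the roller
- roller (a point): centre of the yellow roller, 16 mm in diameter, 14 mm long (along the extractor's y); at rest at (55, 0, +6) mm from point seat, its top 14 mm over the ledge; pushed down it also swings a few mm towards +x. The switch's blue body stands beside it below the ledge, x 5 to 35, y -40 to -12 mm. The point turns with the arm
- rack: drip rack, fixed: white tray 210 x 170 mm with two steel rails rising at 30 degrees towards its x and a stop bar at the low end; origin on the table under its middle. At the start the filter lies on the rails, top face up, tongue against the stop, grip end highest, its far edge about 126 to 140 mm over the table
- shepherd: painted figurine in a purple robe, 130 mm tall, base 40 mm across, loose; origin at the centre of its foot. It stands on the deck beside the pocket, on either side
- paint_bottle: white paint bottle, 34 mm across, 90 mm tall, loose; origin at the centre of its foot. It stands on the deck on the other side of the pocket
- jar: closed pink jar, 76 mm across, 120 mm tall, loose, origin at the centre of its foot; on the table, close beside the rack, on either side
- statue: unpainted terracotta figure, 190 mm tall, base 59 mm across, loose, origin at the centre of its foot; on the table, on the rack's other side
There are look-alikes about, which are no part of the job. Leave any brown or pink look-alike of the filter alone.

How it is judged:
On the way, in this order (a step that is already met when the one before it is completed fails the run):
1. the roller arm is pushed down past its click by hand, the filter still away from the pocket (value of joint switch_arm above 0.25 rad and distance between filter and seat above 0.15 m), for 0.05 s.
2. the roller arm is let go and springs back up (value of joint switch_arm below 0.06 rad), for 0.2 s.
3. the tongue is hooked under the lip while the filter is still tilted, grip end up (x of tongue in the frame of lip below -0.003 m and z of tongue in the frame of lip below 0 m and x of tongue in the frame of seat above -0.104 m and z of grip in the frame of seat above 0.055 m and angle between the y axis of filter and the y axis of seat, either way round below 0.1 rad), for 0.05 s.
4. the grip end is lowered to within 12 mm of home with the fingers still on the filter (z of grip in the frame of seat below 0.043 m and x of tongue in the frame of lip below -0.003 m and z of tongue in the frame of lip below 0 m and contact force between the fingers and filter above 0.5 N), for 0.05 s.
At the end, for the whole second after the job is handed in: the filter lies flat in the pocket (within 0.03 rad, within 2.5 mm of fully down), its tongue at least 3 mm under the lip, its centre within 12 mm of the pocket's, at rest, the roller arm held down past its click (above 0.3 rad), and let go of (angle between filter's own z axis and vertical below 0.03 rad and x of tongue in the frame of lip below -0.003 m and z of tongue in the frame of lip below 0 m and z of filter in the frame of seat below 0.0105 m and z of grip in the frame of seat below 0.034 m and horizontal distance between filter and seat below 0.012 m and value of joint switch_arm above 0.3 rad and linear speed of filter below 0.02 m/s and angular speed of filter below 0.1 rad/s); the robot touches nothing.
It fails at once if the hooked filter is let fall instead of being lowered (distance between filter and seat below 0.09 m and angular speed of filter above 5 rad/s).
It fails at once if the shepherd figurine is shifted by 25 mm or tipped (distance of shepherd from where it was at the start of the episode above 0.025 m or angle between shepherd's own z axis and vertical above 0.35 rad).
It fails at once if the paint bottle is shifted by 25 mm or tipped (distance of paint_bottle from where it was at the start of the episode above 0.025 m or angle between paint_bottle's own z axis and vertical above 0.35 rad).
It fails at once if the jar is shifted by 25 mm or tipped (distance of jar from where it was at the start of the episode above 0.025 m or angle between jar's own z axis and vertical above 0.35 rad).
It fails at once if the terracotta statue is shifted by 25 mm or tipped (distance of statue from where it was at the start of the episode above 0.025 m or angle between statue's own z axis and vertical above 0.35 rad).
It also fails if it takes over 67 s, if anything falls off the work surface, if the arm or the gripper's body presses on something with over 40 N, if the wrist force passes 120 N, or if a joint passes its speed limit or range.

## Working session

There is one attempt and no reset: what is moved stays moved. The work goes in short steps, Python scripts to look and compute and a tool call to move; the robot and the scene stay as the last step left them, time stands still between calls to the robot, and variables do not carry over. Pictures are saved under pics/ and viewed, at most 10 in all, crops included, and the job is handed in when it is done.

Besides the shell and the picture viewer there is one more tool, called by a JSON object that holds its "method" and its "body", one argument or row to a line. jog_arm: Moves the arm, as the interface text tells. Shifts and turns lie within -1 to 1; 1 stands for 30 mm of shift or 0.08 rad of turn. Its arguments: {"type":"object","properties":{"motion":{"type":"array","items":{"type":"array","items":{"type":"number"}}},"newtons":{"type":"number"}},"required":["motion"]}

```bash
mkdir -p pics; cat > h.py <<'E'
import numpy as np, cv2
from scipy.spatial.transform import Rotation as R
from workcell import bot
def snap(name,fn):
    s=bot.observe(); f=bot.grab_frame(name)
    cv2.imwrite('pics/'+fn+'.png',cv2.cvtColor(np.asarray(f['pixels']),cv2.COLOR_RGB2BGR))
    np.save('pics/'+fn+'.npy',dict(f=f,s=s),allow_pickle=True); return s,f
def cam(fn):
    d=np.load('pics/'+fn+'.npy',allow_pickle=True).item(); f,s=d['f'],d['s']
    fl=210/np.tan(np.radians(f['fovy'])/2)
    K=np.array([[fl,0,f['cx']],[0,fl,f['cy']],[0,0,1]])
    if 'mount' in f and f['mount'] is not None:
        T=np.eye(4);T[:3,:3]=R.from_euler('xyz',s['tool_rot']).as_matrix();T[:3,3]=s['position']
        C=T@np.array(f['mount']); Rw=C[:3,:3];c=C[:3,3]
    else:
        Rw=cv2.Rodrigues(np.array(f['rvec'],float))[0].T; c=-Rw@np.array(f['tvec'],float).ravel()
    return K,Rw,c
def ray(fn,u,v):
    K,Rw,c=cam(fn); return c,Rw@np.linalg.inv(K)@np.array([u,v,1.])
def atz(fn,u,v,z):
    c,d=ray(fn,u,v); return c+d*(z-c[2])/d[2]
def tri(*obs):
    A=np.zeros((3,3));b=np.zeros(3)
    for fn,u,v in obs:
        c,d=ray(fn,u,v);d=d/np.linalg.norm(d);P=np.eye(3)-np.outer(d,d);A+=P;b+=P@c
    return np.linalg.solve(A,b)
def proj(fn,p):
    K,Rw,c=cam(fn); q=K@(Rw.T@(np.array(p)-c)); return q[:2]/q[2]
E
python3 - <<'E'
from h import *
for n in('scene','top'):
    s,f=snap(n,n+'0'); K,Rw,c=cam(n+'0'); print(n,f['fovy'],c.round(3),Rw[:,2].round(2))
print(s)
a=[cv2.resize(cv2.imread(f'pics/{n}0.png'),(800,600)) for n in('scene','top')]
for n,i in zip(('scene','top'),a): cv2.imwrite(f'pics/{n}0b.png',i)
E
```

```text
scene 45.340317264181095 [1.268 0.447 1.208] [-0.54 -0.38 -0.75]
top 45.884062360435856 [ 0.328 -0.103  1.667] [ 0.1   0.03 -0.99]
{'clock': 0.05, 'qpos': array([ 1.25778573,  0.52203514, -0.03634396,  1.59997356,  0.0211823 ,
        1.02107204, -0.11279577]), 'qd': array([-2.43563615e-04, -2.80669172e-03, -1.12178823e-03, -1.30105641e-03,
        1.00063489e-03, -2.20223955e-05,  8.37691765e-05]), 'joint_efforts': array([ 3.91181631e-03, -9.29428482e+01,  1.98600814e+00, -3.70973754e+01,
        1.81199284e-02,  5.14101412e-03, -1.85563795e-04]), 'position': array([ 0.15017435, -0.60636472,  0.2307247 ]), 'tool_rot': array([-3.14048992e+00,  5.36159474e-05,  2.42809352e-01]), 'force': array([ 0.12317267,  0.43412628, -0.35075489]), 'moment': array([-0.0116159 , -0.00379197,  0.0368801 ]), 'finger_force': 0.0, 'grip_width': 0.08502829726905202}
```

View pics/scene0b.png

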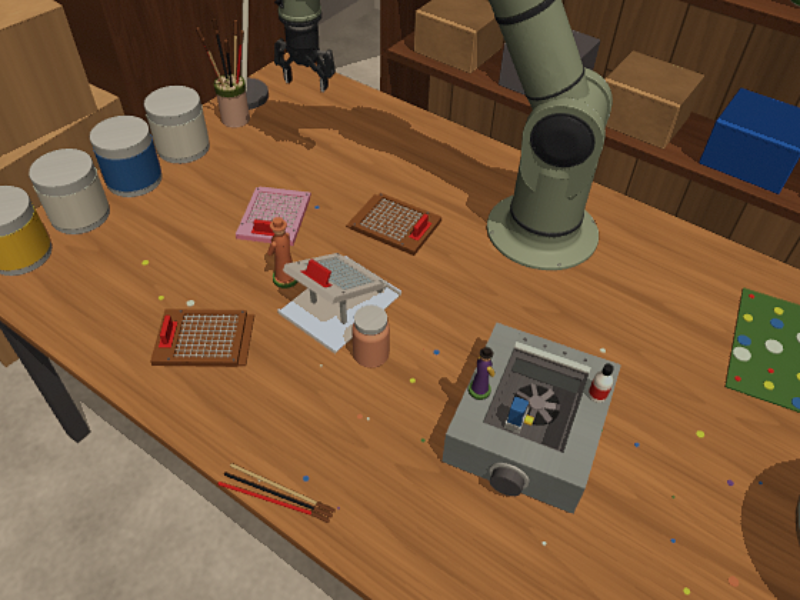

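View pics/top0b.png

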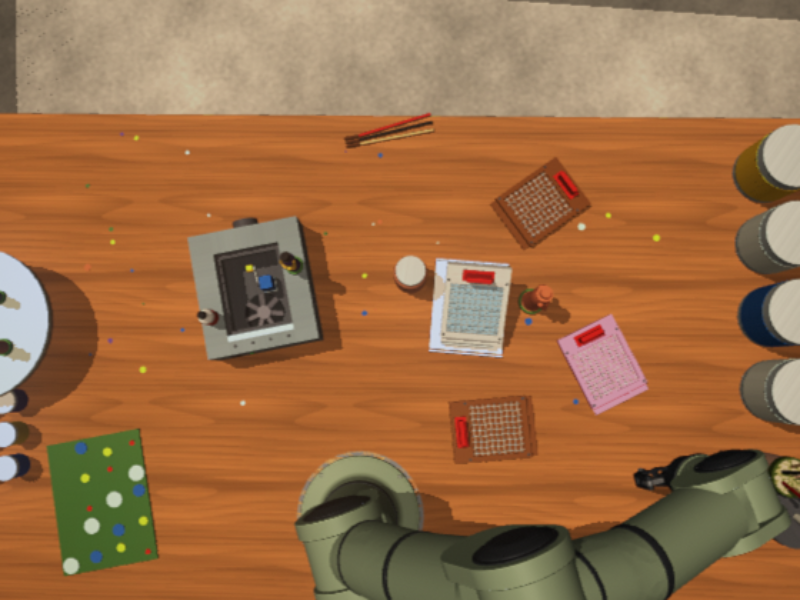

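The candidates for the filter are the rack cassette, grip at top-image (479,277); brown cassettes at (490,430) and (541,203); and a pink one at (602,365). The aluminium, blue-grey one on the rack matches the description. I'll crop in on it and on the pocket.

```bash
python3 - <<'E'
from h import *
def pair(fn,a,b,out,k=4):
    im=cv2.imread(f'pics/{fn}.png'); 
    c=[]
    for (x,y,w,h) in(a,b):
        q=cv2.resize(im[y:y+h,x:x+w],None,fx=k,fy=k,interpolation=cv2.INTER_CUBIC)
        for i in range(0,w,20): cv2.line(q,(i*k,0),(i*k,6),(0,255,255),1); cv2.putText(q,str(x+i),(i*k,16),0,.35,(0,255,255),1)
        for j in range(0,h,20): cv2.line(q,(0,j*k),(6,j*k),(0,255,255),1); cv2.putText(q,str(y+j),(8,j*k+4),0,.35,(0,255,255),1)
        c.append(q)
    cv2.imwrite(f'pics/{out}.png',np.hstack(c))
pair('top0',(128,145,110,118),(290,165,90,118),'top0c')
pair('scene0',(311,224,123,136),(195,150,77,136),'scene0c')
E
```

```text
(no output)
```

View pics/top0c.png

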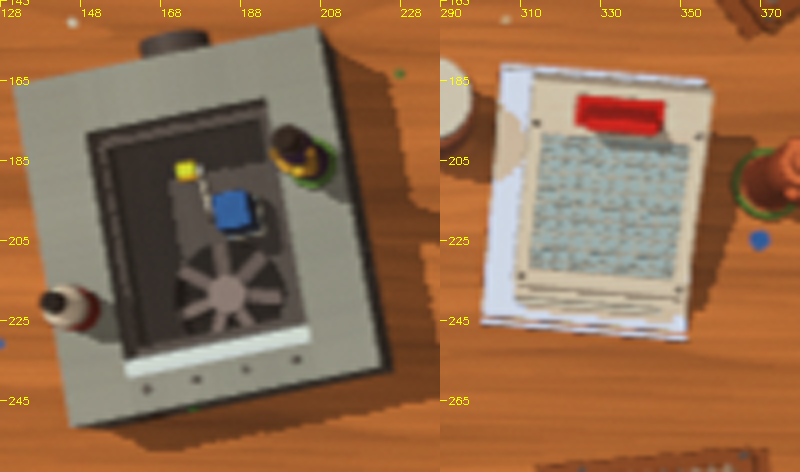

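View pics/scene0c.png

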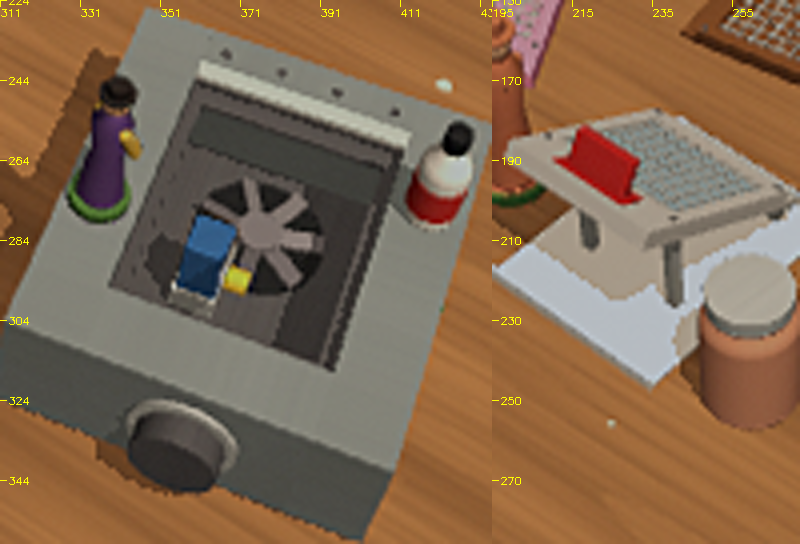

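Both crops confirm the layout. The top crop shows the extractor deck corners (12,82), (318,28), (385,370), (72,427), the roller at (186,170), and the lip at the robot end of the pocket. The rack cassette is aluminium with blue mesh, its red grip at (620,115). The scene crop has the roller at (237,279).

```bash
python3 - <<'E'
from h import *
from scipy.optimize import least_squares
t1=lambda x,y:('top0',128+x/4-.4,145+y/4-.4); t2=lambda x,y:('top0',290+(x-440)/4-.4,165+y/4-.4)
s1=lambda x,y:('scene0',311+x/4-.4,224+y/4-.4); s2=lambda x,y:('scene0',195+(x-492)/4-.4,150+y/4-.4)
E=[(t1(12,82),(.15,.125,.104)),(t1(318,28),(.15,-.125,.104)),(t1(386,370),(-.13,-.125,.104)),(t1(72,427),(-.13,.125,.104)),
 (t1(88,133),(.1,.074,.104)),(t1(265,98),(.1,-.074,.104)),(t1(186,170),(.055,0,.1)),
 (s1(148,8),(-.13,-.125,.104)),(s1(491,120),(-.13,.125,.104)),(s1(396,468),(.15,.125,.104)),(s1(237,279),(.055,0,.097)),(s1(334,370),(.1,.074,.104)),(s1(110,285),(.1,-.074,.104))]
F=[(t2(532,75),(.096,.07,.008)),(t2(713,90),(.096,-.07,.008)),(t2(575,97),(.08,.028,.04)),(t2(665,101),(.08,-.028,.04)),
 (s2(508,147),(.096,-.07,.008)),(s2(648,240),(.096,.07,.008)),(s2(580,127),(.08,-.028,.04)),(s2(640,176),(.08,.028,.04)),(t2(518,281),(-.08,.07,.008)),(t2(690,298),(-.08,-.07,.008)),(s2(660,110),(-.08,-.07,.008))]
def fit(L,x0,T):
    def res(p):
        Rm,t=T(p); return np.concatenate([proj(o[0],Rm@np.array(q)+t)-o[1:] for o,q in L])
    r=least_squares(res,x0,loss='soft_l1'); print(r.x.round(4)); print(res(r.x).reshape(-1,2).round(1).tolist()); return T(r.x)
Re,te=fit(E,[.5,.1,0.1],lambda p:(R.from_euler('z',p[2]).as_matrix(),np.array([p[0],p[1],0])))
Rf,tf=fit(F,[.5,-.2,.09,-.1,-.52],lambda p:(R.from_euler('ZY',[p[3],p[4]]).as_matrix(),np.array(p[:3])))
for q in [(.055,0,.094)]: print('roller',(Re@q+te).round(4))
print('grip',(Rf@[.074,0,.023]+tf).round(4),'far edge z',(Rf@[.096,0,.008]+tf)[2],(Rf@[.096,0,-.008]+tf)[2])
for n,o in (('shep',[t1(290,135),s1(118,88)]),('bottle',[t1(55,300),s1(458,135)])): print(n,tri(*o).round(3))
for n,o in (('jar',[('top0',410*.7,265*.7),('scene0',371*.7,318*.7)]),('statue',[('top0',545*.7,296*.7),('scene0',278*.7,222*.7)])): print(n,tri(*o).round(3))
E
```

```text
[0.5019 0.2415 0.2118]
[[0.6, 1.2], [0.2, -0.7], [-0.6, -0.8], [0.4, 0.5], [-0.3, 0.4], [0.7, -0.0], [0.6, 0.3], [-0.4, -0.6], [1.2, 1.0], [0.1, 0.8], [0.4, -0.4], [0.2, 0.3], [-0.5, 0.1]]
[ 0.4817 -0.2509  0.0832 -0.063  -0.4605]
[[-0.0, -0.0], [-0.3, -0.5], [2.7, 3.6], [-1.6, 3.9], [0.2, 0.1], [0.1, 0.1], [-1.3, 1.4], [-2.2, -1.7], [-1.2, 0.2], [-1.0, -0.8], [-0.4, -0.7]]
roller [0.5557 0.2531 0.094 ]
grip [ 0.5376 -0.2544  0.1367] far edge z 0.13304020931148686 0.1187071229731389
shep [0.565 0.15  0.227]
bottle [0.444 0.33  0.192]
jar [ 0.56  -0.104  0.127]
statue [ 0.493 -0.394  0.17 ]
```

```bash
cat >> h.py <<'E'
def plan(x,y,z):
    s=bot.observe(); T=R.from_euler('xyz',s['tool_rot']).as_matrix()
    d=T.T@(np.array([x,y,z])-s['position'])/.03
    print('pos',s['position'].round(4),'rot',s['tool_rot'].round(4),'F',s['force'].round(1),'t',round(s['clock'],2),'w',round(s['grip_width'],4),'units',d.round(2))
E
python3 -c "
from h import *
plan(.49,-.27,.34)"
```

```text
pos [ 0.1501 -0.6064  0.2308] rot [-3.1405e+00  1.0000e-04  2.4270e-01] F [0.2 0.3 0.1] t 0.1 w 0.0856 units [13.69 -8.16 -3.63]
```

{"method": "jog_arm", "body": {
  "motion": [
    [0.8,-0.4,-0.6,0,0],
    [1,-0.6,-0.6,0,0],
    [1,-0.6,-0.6,0,0],
    [1,-0.6,-0.6,0,0],
    [1,-0.6,-0.6,0,0],
    [1,-0.6,-0.6,0,0],
    [1,-0.6,0,0,0],
    [1,-0.6,0,0,0],
    [1,-0.6,0,0,0],
    [1,-0.6,0,0,0],
    [1,-0.7,0,0,0],
    [1,-0.7,0,0,0]
  ]
}}

```text
clock: 1.3
position: [0.4426, -0.3107, 0.3391]
tool_rot: [-3.141, 0.0, 0.243]
force: [-0.1, -1.0, 0.5]
grip_width: 0.0002
finger_force: 0.0
```

{"method": "jog_arm", "body": {
  "motion": [
    [1,-0.6,0,0,0],
    [0.8,-0.4,0,0,0],
    [0,0,0,0,0],
    [0,0,0,0,0]
  ]
}}

```text
clock: 1.7
position: [0.4871, -0.2696, 0.3389]
tool_rot: [-3.141, 0.001, 0.244]
force: [-0.9, -0.0, -0.1]
grip_width: 0.0001
finger_force: 0.0
```

```bash
python3 -c "
from h import *
s,f=snap('wrist','w1')
cv2.imwrite('pics/w1b.png',cv2.resize(cv2.imread('pics/w1.png'),(800,600)))
print(f['fovy'],f['mount'],f['cx'],f['cy'])
plan(.5557,.2531,.30)"
```

```text
64.45062614310378 [[ 1.16990991e-04 -9.46987979e-01 -3.21268975e-01  8.36573930e-02]
 [ 9.99999933e-01 -6.93332175e-07  3.66196456e-04 -1.05599730e-03]
 [-3.47006387e-04 -3.21268997e-01  9.46987915e-01 -1.42175011e-01]
 [ 0.00000000e+00  0.00000000e+00  0.00000000e+00  1.00000000e+00]] 279.20288237754806 211.706070570037
pos [ 0.4866 -0.2703  0.3391] rot [-3.1415e+00  7.0000e-04  2.4230e-01] F [ 0.3 -0.8  0. ] t 1.75 w 0.0 units [  6.42 -16.38   1.3 ]
```

View pics/w1b.png

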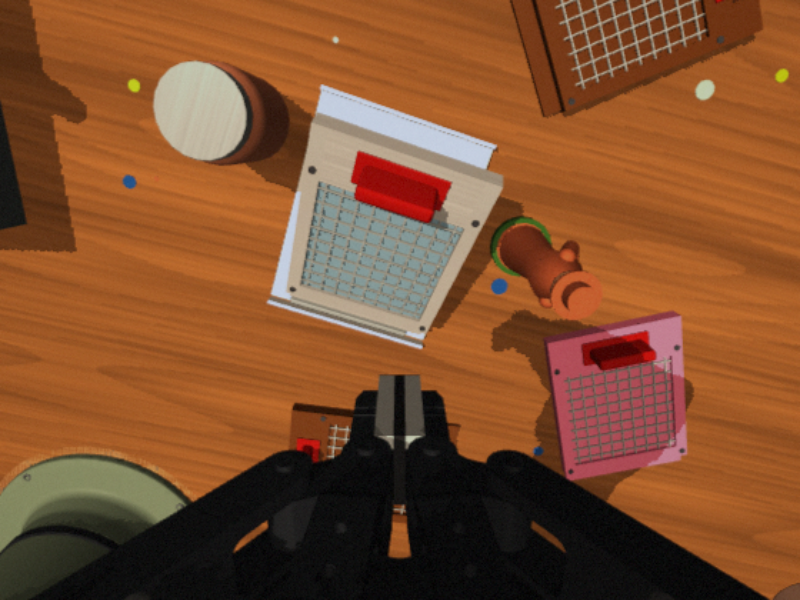

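The wrist view shows the filter on the rack with its grip at about (400,190), the jar at (205,110) and the statue at (540,260), all clear of my path. Next is the roller.

{"method": "jog_arm", "body": {
  "motion": [
    [0.3,-0.8,0,0,0],
    [0.4,-1,0,0,0],
    [0.4,-1,0,0,0],
    [0.4,-1,0,0,0],
    [0.4,-1,0,0,0],
    [0.4,-1,0,0,0],
    [0.4,-1,0,0,0],
    [0.4,-1,0,0,0],
    [0.4,-1,0,0,0],
    [0.4,-1,0,0,0],
    [0.4,-1,0,0,0],
    [0.4,-1,0,0,0]
  ]
}}

```text
clock: 2.95
position: [0.539, 0.1075, 0.3394]
tool_rot: [3.141, 0.0, 0.241]
force: [1.5, -0.3, -0.4]
grip_width: 0.0
finger_force: 0.0
```

{"method": "jog_arm", "body": {
  "motion": [
    [0.4,-1,0,0,0],
    [0.4,-1,0,0,0],
    [0.4,-1,0,0,0],
    [0.4,-1,0,0,0],
    [0.4,-0.6,0,0,0],
    [0,0,0,-0.4,0],
    [0,0,0,0,0],
    [0,0,0,0,0]
  ]
}}

```text
clock: 3.75
position: [0.5643, 0.2545, 0.3393]
tool_rot: [3.141, 0.0, 0.272]
force: [0.4, -0.4, 0.3]
grip_width: -0.0002
finger_force: 0.0
```

```bash
python3 -c "
from h import *
s,f=snap('wrist','w2')
cv2.imwrite('pics/w2b.png',cv2.resize(cv2.imread('pics/w2.png'),(800,600)))
plan(.5557,.2531,.12)"
```

```text
pos [0.5643 0.2546 0.3394] rot [ 3.1411e+00 -1.0000e-04  2.7240e-01] F [-0.4  0.7  0.5] t 3.8 w 0.0002 units [-0.29 -0.03  7.31]
```

View pics/w2b.png

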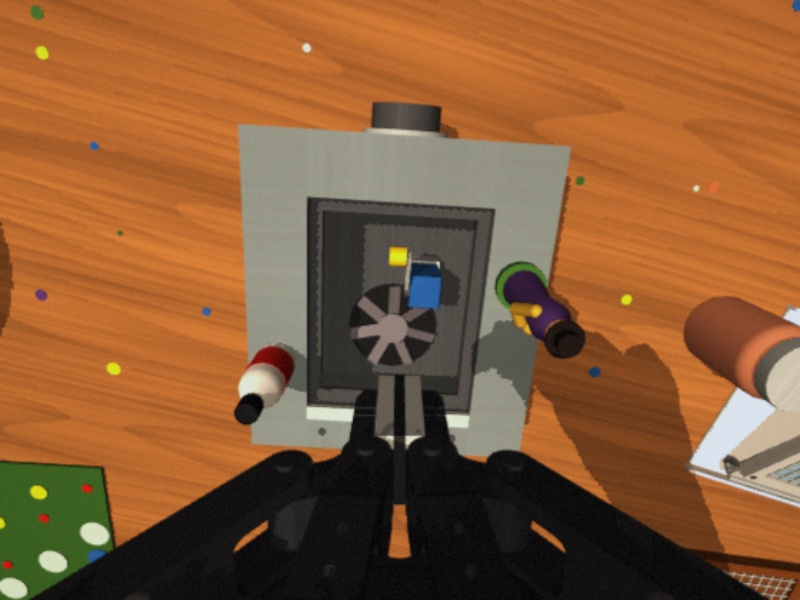

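The wrist view over the pocket is clean: deck corners at (239,125), (570,146), (521,455), (252,444), roller at (398,256), lip at (308,413) to (468,421).

```bash
python3 - <<'E'
from h import *
from scipy.optimize import least_squares
w=lambda x,y:('w2',x*.7-.15,y*.7-.15)
E=[(w(239,125),(.15,.125,.104)),(w(570,146),(.15,-.125,.104)),(w(521,455),(-.13,-.125,.104)),(w(252,444),(-.13,.125,.104)),
 (w(307,197),(.1,.074,.104)),(w(494,209),(.1,-.074,.104)),(w(398,256),(.055,0,.097)),(w(307,407),(-.087,.074,.104)),(w(470,415),(-.087,-.074,.104))]
T=lambda p:(R.from_euler('z',p[2]).as_matrix(),np.array([p[0],p[1],p[3]]))
def res(p):
    Rm,t=T(p); return np.concatenate([proj(o[0],Rm@np.array(q)+t)-o[1:] for o,q in E])
for f in (lambda p:res(np.r_[p[:3],0]),):
    r=least_squares(f,[.5,.24,.21],loss='soft_l1'); print(r.x.round(4)); print(f(r.x).reshape(-1,2).round(1).tolist())
p=np.r_[r.x,0];Rm,t=T(p); print((Rm@[.055,0,.094]+t).round(4))
E
```

```text
[0.5036 0.2425 0.214 ]
[[-1.1, -0.4], [0.6, -0.6], [-1.3, 1.9], [0.4, 0.5], [-0.4, -0.0], [1.0, -0.6], [0.0, 0.5], [0.2, 0.1], [0.1, 0.2]]
[0.5574 0.2542 0.094 ]
```

{"method": "jog_arm", "body": {
  "motion": [
    [-0.25,0,1,0,0],
    [0,0,1,0,0],
    [0,0,1,0,0],
    [0,0,1,0,0],
    [0,0,1,0,0],
    [0,0,1,0,0],
    [0,0,1,0,0],
    [0,0,0.5,0,0],
    [0,0,0.5,0,0],
    [0,0,0.45,0,0],
    [0,0,0,0,0],
    [0,0,0,0,0]
  ]
}}

```text
clock: 5.0
position: [0.5569, 0.2542, 0.0863]
tool_rot: [-3.142, -0.0, 0.275]
force: [-0.4, 0.1, 0.9]
grip_width: -0.0
finger_force: 0.2
```

```bash
python3 -c "
from h import *
s,f=snap('wrist','w3'); snap('scene','s3')
im=cv2.imread('pics/w3.png'); a=cv2.resize(im,(400,300)); b=cv2.resize(cv2.imread('pics/s3.png')[224:344,311:431],(400,400))
cv2.imwrite('pics/w3b.png',np.hstack([np.pad(a,((0,100),(0,0),(0,0))),b]))
plan(.48,-.24,.33)"
```

```text
pos [0.5571 0.2543 0.0867] rot [-3.1414e+00 -1.0000e-03  2.7470e-01] F [-0.4 -0.5  0.6] t 5.1 w 0.0001 units [-6.93 15.16 -8.12]
```

View pics/w3b.png

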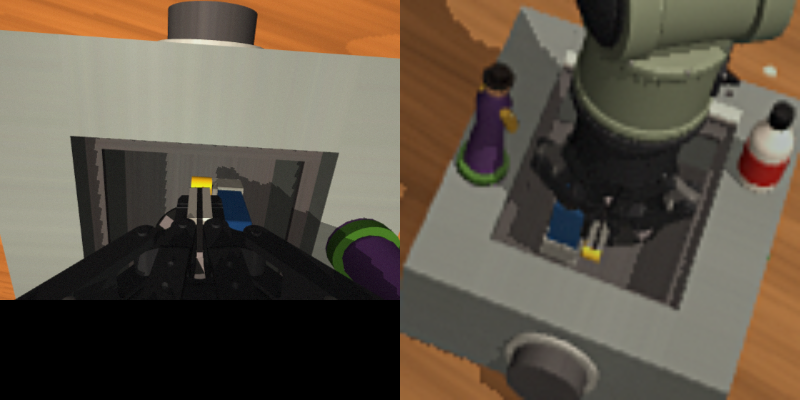

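The roller shows under the fingertips at left-panel (201,183), pressed down, and the force reads about 0.7 N. I'll press 6 mm deeper for margin and then release.

{"method": "jog_arm", "body": {
  "motion": [
    [0,0,0.2,0,0],
    [0,0,0,0,0],
    [0,0,0,0,0],
    [0,0,-0.5,0,0],
    [0,0,-0.8,0,0],
    [0,0,-1,0,0],
    [0,0,-1,0,0],
    [0,0,-1,0,0],
    [0,0,-1,0,0],
    [0,0,-1,0,0],
    [0,0,-1,0,0],
    [0,0,-0.9,0,0]
  ]
}}

```text
clock: 6.3
position: [0.5564, 0.2541, 0.3287]
tool_rot: [-3.141, -0.001, 0.275]
force: [0.5, -0.8, -0.5]
grip_width: -0.0001
finger_force: 0.0
```

```bash
python3 - <<'E'
from h import *
snap('wrist','w4')
im=cv2.imread('pics/w4.png'); hsv=cv2.cvtColor(im,cv2.COLOR_BGR2HSV)
m=cv2.inRange(hsv,(25,150,120),(35,255,255)); n,l,st,c=cv2.connectedComponentsWithStats(m)
p=[.5568,.2540]; print(proj('w4',p+[.094]),proj('w4',[p[0]+.007,p[1],.075]))
for i in range(1,n):
    if st[i,4]>20: print(st[i],c[i].round(1))
plan(.48,-.24,.33)
E
```

```text
[280.26494651 175.3130311 ] [281.81053575 166.3660383 ]
[20 23  9 10 68] [24.  27.9]
[274 170  13  11 125] [279.9 174.8]
[440 204   8   7  42] [443.5 207.3]
[ 71 252  10   9  70] [ 75.4 256. ]
[ 16 340  12  10  95] [ 21.6 344.4]
pos [0.5574 0.2548 0.3329] rot [-3.1402 -0.0061  0.275 ] F [0.4 0.4 4.2] t 6.35 w 0.0001 units [-6.96 15.17  0.03]
```

{"method": "jog_arm", "body": {
  "motion": [
    [-0.4,0.8,0,0,0.5],
    [-0.5,1,0,0,0.5],
    [-0.5,1,0,0,0.5],
    [-0.5,1,0,0,0.5],
    [-0.5,1,0,0,0.5],
    [-0.5,1,0,0,0.5],
    [-0.5,1,0,0,0.5],
    [-0.5,1,0,0,0.5],
    [-0.5,1,0,0,0.5],
    [-0.5,1,0,0,0.5],
    [-0.5,1,0,0,0.5],
    [-0.5,1,0,0,0.5]
  ]
}}

```text
clock: 7.55
position: [0.4818, -0.1357, 0.3268]
tool_rot: [3.141, -0.001, 0.275]
force: [1.0, -0.0, 0.5]
grip_width: 0.043
finger_force: 0.0
```

{"method": "jog_arm", "body": {
  "motion": [
    [-0.5,1,0,0,1],
    [-0.4,1,0,0,1],
    [-0.3,1,0,0,1],
    [-0.1,0.4,0,0,1],
    [0,0,0,1,1],
    [0,0,0,1,1],
    [0,0,0,1,1],
    [0,0,0,1,1],
    [0,0,0,0.2,1],
    [0,0,0,0,1]
  ]
}}

```text
clock: 8.55
position: [0.4726, -0.2429, 0.3262]
tool_rot: [-3.141, -0.0, -0.059]
force: [0.7, 0.7, -1.1]
grip_width: 0.0855
finger_force: 0.0
```

```bash
python3 -c "
from h import *
s,f=snap('wrist','w5')
im=cv2.imread('pics/w5.png')
print(proj('w5',[.5376,-.2544,.137])); plan(.535,-.2544,.25)
cv2.imwrite('pics/w5b.png',cv2.resize(im[0:300,100:500],(800,600),interpolation=cv2.INTER_CUBIC))"
```

```text
[288.36926357 118.36954409]
pos [ 0.4727 -0.243   0.3261] rot [-3.1415e+00 -4.0000e-04 -5.8700e-02] F [-0.7 -1.2  0.4] t 8.6 w 0.0855 units [2.1  0.26 2.54]
```

View pics/w5b.png

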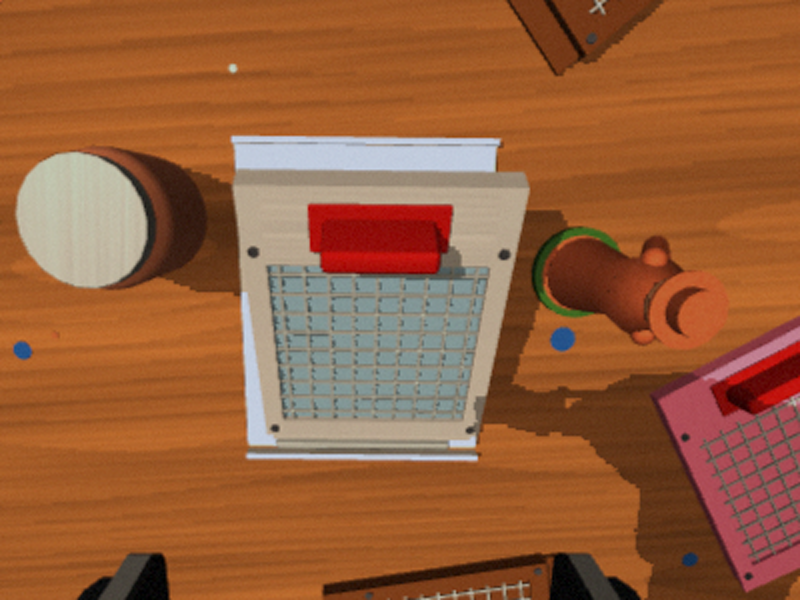

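The crop shows the frame's end face between y=171 and 184, its corners near (235,184) and (528,188). The plate's top face is around (321–438, 252–273), and a wider red foot sits at (309–452, 204). I'll refit with those edges named correctly.

```bash
python3 - <<'E'
from h import *
from scipy.optimize import least_squares
w=lambda x,y:('w5',100+x/2-.25,y/2-.25)
t2=lambda x,y:('top0',290+(x-440)/4-.4,165+y/4-.4); s2=lambda x,y:('scene0',195+(x-492)/4-.4,150+y/4-.4)
F=[(w(235,184),(.096,.07,.008)),(w(528,188),(.096,-.07,.008)),(w(237,171),(.096,.07,-.008)),(w(526,174),(.096,-.07,-.008)),
(w(321,272),(.068,.028,.04)),(w(438,273),(.068,-.028,.04)),(w(260,438),(-.08,.07,.008)),(w(482,440),(-.08,-.07,.008)),
(t2(532,75),(.096,.07,-.008)),(t2(713,90),(.096,-.07,-.008)),(s2(648,240),(.096,.07,.008)),(s2(508,147),(.096,-.07,.008))]
for fix in (1,0):
    T=lambda p:(R.from_euler('ZY',[p[3],-.5236 if fix else p[4]]).as_matrix(),np.array(p[:3]))
    def res(p):
        Rm,t=T(p); return np.concatenate([proj(o[0],Rm@np.array(q)+t)-o[1:] for o,q in F])
    r=least_squares(res,[.48,-.25,.085,-.06,-.5236],loss='soft_l1'); print(r.x.round(4)); print(res(r.x).reshape(-1,2).round(1).tolist())
    Rm,t=T(r.x); print('grip',(Rm@[.074,0,.023]+t).round(4),'far',(Rm@[.096,0,.008]+t)[2],(Rm@[.096,0,-.008]+t)[2])
g=Rm@[.074,0,.03]+t
plan(g[0],g[1],.2)
E
```

```text
[ 0.4813 -0.2518  0.0787 -0.0725 -0.5236]
[[-0.8, 0.4], [0.5, 0.5], [0.3, -1.5], [-1.1, -0.9], [0.0, 2.0], [0.7, 2.3], [3.7, -4.8], [-3.1, -4.5], [0.4, -0.9], [-0.2, -1.0], [0.4, -1.0], [0.8, -1.1]]
grip [ 0.5337 -0.2556  0.1356] far 0.13361072397159302 0.119754327306266
[ 0.4786 -0.2517  0.0809 -0.0715 -0.4621]
[[-0.3, -0.1], [-0.1, -0.1], [0.9, -0.9], [-1.9, -0.6], [0.1, 0.4], [0.8, 0.6], [3.3, 0.2], [-2.4, 0.4], [0.4, -0.6], [-0.4, -0.8], [0.3, -0.2], [0.7, -0.3]]
grip [ 0.5345 -0.2557  0.1345] far 0.13088713562364457 0.11656500976438314
pos [ 0.4727 -0.243   0.3261] rot [-3.1415e+00 -4.0000e-04 -5.8700e-02] F [-0.7 -1.2  0.4] t 8.6 w 0.0855 units [1.98 0.3  4.21]
```

{"method": "jog_arm", "body": {
  "motion": [
    [0,0,0,0.16,1],
    [0.95,0.14,0.5,0,1],
    [1,0.14,1,0,1],
    [0,0,1,0,1],
    [0,0,1,0,1],
    [0,0,0.9,0,1],
    [0,0,0.8,0,1],
    [0,0,0.6,0,1],
    [0,0,0,0,1]
  ]
}}

```text
clock: 9.5
position: [0.5292, -0.2556, 0.1497]
tool_rot: [-3.14, 0.004, -0.073]
force: [-1.0, 0.0, 0.2]
grip_width: 0.0854
finger_force: 0.0
```

```bash
python3 -c "
from h import *
snap('wrist','w6'); snap('scene','s6')
a=cv2.resize(cv2.imread('pics/w6.png')[150:420,130:430],(400,360)); b=cv2.resize(cv2.imread('pics/s6.png')[150:240,190:290],(400,360),interpolation=cv2.INTER_CUBIC)
cv2.imwrite('pics/w6b.png',np.hstack([a,b]))
plan(.5305,-.2555,.127)"
```

```text
pos [ 0.5305 -0.2562  0.1523] rot [-3.1415 -0.     -0.0738] F [ 0.3  0.7 -0.1] t 9.6 w 0.0851 units [-0.   -0.02  0.84]
```

View pics/w6b.png

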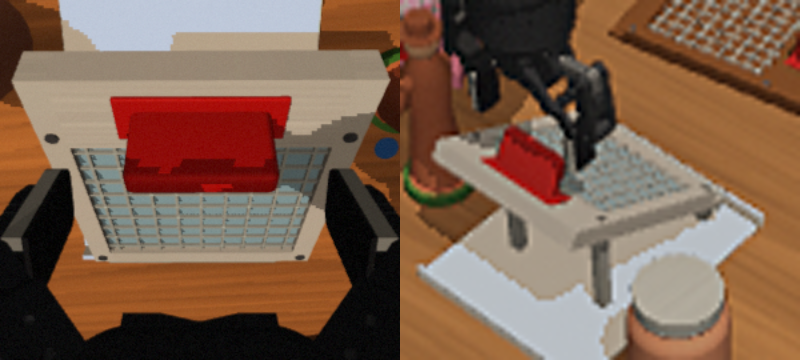

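Both fingers straddle the grip evenly: the tips are at (60,170) and (340,170), and the plate spans x 125–277. I'll triangulate the plate corners before going the last bit down.

```bash
python3 - <<'E'
from h import *
a=lambda X,Y:('w5',100+X/2-.25,Y/2-.25); b=lambda X,Y:('w6',130+X*.75,150+Y*.75)
L=tri(a(321,272),b(126,190)); Rr=tri(a(438,273),b(277,191)); print(L,Rr)
f1=tri(a(235,184),b(14,83)); f2=tri(a(528,188),b(388,83)); print(f1,f2, np.linalg.norm(f1-f2), np.linalg.norm(L-Rr))
yaw=np.arctan2(*( -(L-Rr)[:2]*[1,-1])); print('yaw', np.arctan2(-(L-Rr)[0],(L-Rr)[1]), np.arctan2(-(f1-f2)[0],(f1-f2)[1]))
Rm=R.from_euler('ZY',[-.072,-.5236]).as_matrix()
print('grip from plate',(L+Rr)/2+Rm@[.006,0,-.017],'from frame',(f1+f2)/2+Rm@[-.022,0,.015])
E
```

```text
[ 0.52410406 -0.22697988  0.14921496] [ 0.52060081 -0.28201796  0.15072006]
[ 0.5653808  -0.18962575  0.13919649] [ 0.55555053 -0.3252809   0.13931789] 0.13601090727330076 0.05516999522824403
yaw -0.06356567568393182 -0.07233864907148349
grip from plate [ 0.53601312 -0.2554842   0.13824509] from frame [ 0.5339819  -0.25554319  0.14124754]
```

{"method": "jog_arm", "body": {
  "motion": [
    [0.03,0,0.4,0,1],
    [0,0,0.4,0,1],
    [0,0,0,0,1],
    [0,0,0,0,0],
    [0,0,0,0,0],
    [0,0,0,0,0],
    [0,0,0,0,0],
    [0,0,0,0,0]
  ],
  "newtons": 100
}}

```text
clock: 10.4
position: [0.5315, -0.2563, 0.1288]
tool_rot: [3.141, -0.001, -0.074]
force: [-2.6, 0.6, 9.0]
grip_width: 0.0538
finger_force: 103.8
```

{"method": "jog_arm", "body": {
  "motion": [
    [0,0,-0.3,0,0],
    [0,0,-0.3,0,0],
    [0,0,-0.5,0,0],
    [0,0,-0.7,0,0],
    [0,0,-0.7,0,0],
    [0,0,-0.5,0,0],
    [0,0,0,0,0],
    [0,0,0,0,0]
  ]
}}

```text
clock: 11.2
position: [0.5311, -0.2562, 0.2179]
tool_rot: [3.141, -0.0, -0.074]
force: [-0.8, 0.6, -2.2]
grip_width: 0.0536
finger_force: 105.4
```

```bash
python3 -c "
from h import *
snap('wrist','w7'); snap('scene','s7')
a=cv2.resize(cv2.imread('pics/w7.png')[120:420,100:460],(432,360)); b=cv2.resize(cv2.imread('pics/s7.png')[130:245,190:305],(360,360),interpolation=cv2.INTER_CUBIC)
cv2.imwrite('pics/w7b.png',np.hstack([a,b]))
plan(.5305,-.2555,.127)"
```

```text
pos [ 0.5308 -0.2561  0.217 ] rot [-3.1412e+00  1.1000e-03 -7.4000e-02] F [ 0.5 -0.5 -2. ] t 11.3 w 0.0541 units [-0.01 -0.02  3.  ]
```

View pics/w7b.png

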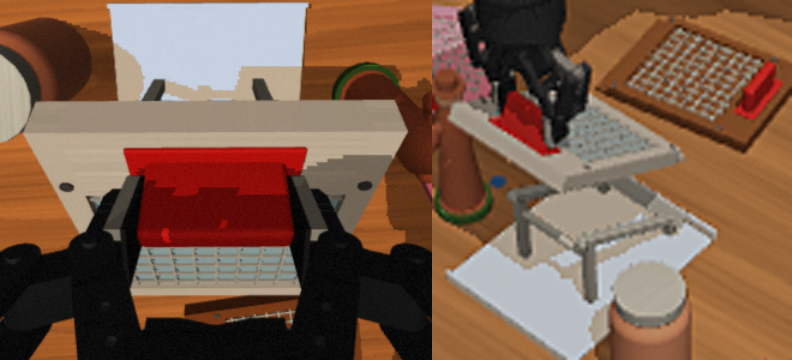

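The filter is held clear of the rack, still tilted about 30°: end face between (30,134) and (407,132), plate's back edge at y≈240 in the left panel. I'll fit its pose in the tool frame.

```bash
cat > ff.py <<'E'
from h import *
from scipy.optimize import least_squares
def fitF(L,x0,z=None):
    T=lambda p:(R.from_euler('ZY',[p[3],p[4]]).as_matrix(),np.array(p[:3]))
    def res(p):
        Rm,t=T(p); return np.concatenate([proj(o[0],Rm@np.array(q)+t)-o[1:] for o,q in L]+[[(p[4]+.5236)*20]])
    r=least_squares(res,x0); print(r.x.round(4),res(r.x)[:-1].reshape(-1,2).round(1).tolist()); return T(r.x)
E
python3 - <<'E'
from ff import *
w=lambda X,Y:('w7',100+X/1.2,120+Y/1.2)
L=[(w(31,133),(.096,.07,.008)),(w(407,131),(.096,-.07,.008)),(w(36,102),(.096,.07,-.008)),(w(400,101),(.096,-.07,-.008)),(w(140,243),(.068,.028,.04)),(w(291,243),(.068,-.028,.04))]
Rm,t=fitF(L,[.48,-.25,.17,-.07,-.5236])
s=np.load('pics/w7.npy',allow_pickle=True).item()['s']
T=R.from_euler('xyz',s['tool_rot']).as_matrix()
print('grip',(Rm@[.074,0,.023]+t).round(4)); 
for n,p in (('grip',[.074,0,.023]),('tongue',[-.096,0,-.0055])): print(n,(T.T@(Rm@p+t-s['position'])).round(4))
E
```

```text
[ 0.4855 -0.2526  0.1613 -0.073  -0.6163] [[-2.9, 0.3], [0.5, 1.6], [2.2, -2.6], [-3.3, -2.1], [2.9, 1.4], [0.6, 1.3]]
grip [ 0.5325 -0.256   0.2229]
grip [ 0.0013 -0.0003 -0.005 ]
tongue [-0.121  -0.0002  0.1165]
```

```bash
python3 - <<'E'
from ff import *
w=lambda X,Y:('w7',100+X/1.2,120+Y/1.2); k=360/115
v=lambda X,Y:('s7',190+(X-432)/k-.35,130+Y/k-.35)
L=[(w(31,133),(.096,.07,.008)),(w(407,131),(.096,-.07,.008)),(w(36,102),(.096,.07,-.008)),(w(400,101),(.096,-.07,-.008)),(w(140,243),(.068,.028,.04)),(w(291,243),(.068,-.028,.04)),
(v(450,107),(.096,-.07,.008)),(v(565,178),(.096,.07,.008)),(v(682,152),(-.08,.07,.008)),(v(566,190),(.096,.07,-.008))]
Rm,t=fitF(L,[.48,-.25,.17,-.07,-.5236])
s=np.load('pics/w7.npy',allow_pickle=True).item()['s']
T=R.from_euler('xyz',s['tool_rot']).as_matrix()
for n,p in (('grip',[.074,0,.023]),('tongue',[-.096,0,-.0055])): print(n,(T.T@(Rm@p+t-s['position'])).round(4))
# image check of tilt: red-free mesh/frame mask in scene? print colours along far edge
E
```

```text
[ 0.4821 -0.2524  0.1659 -0.0716 -0.5515] [[-2.8, -0.8], [0.3, 0.2], [3.1, -2.1], [-4.3, -2.0], [1.9, 2.6], [1.8, 2.3], [1.0, -0.7], [0.4, 0.1], [-1.1, 2.4], [-1.8, 1.4]]
grip [ 0.0018 -0.0003 -0.0064]
tongue [-0.1281  0.      0.1069]
```

{"method": "jog_arm", "body": {
  "motion": [
    [0,0,-0.5,0,0],
    [0,0,-0.9,0,0],
    [0,0,-0.9,0,0],
    [0,0,-0.9,0,0],
    [0,0,-0.9,0,0],
    [0,0,-0.8,0,0],
    [0,0,-0.5,0,0],
    [0,0,0,-0.8,0],
    [0,0,0,-0.9,0],
    [0,0,0,-0.9,0],
    [0,0,0,-0.9,0],
    [0,0,0,-0.1,0]
  ]
}}

```text
clock: 12.5
position: [0.531, -0.2562, 0.3789]
tool_rot: [-3.141, 0.001, 0.215]
force: [-0.1, -0.2, -1.6]
grip_width: 0.0537
finger_force: 105.5
```

{"method": "jog_arm", "body": {
  "motion": [
    [0.1,-0.4,0,0,0],
    [0.2,-0.8,0,0,0],
    [0.25,-0.9,0,0,0],
    [0.25,-0.9,0,0,0],
    [0.25,-0.9,0,0,0],
    [0.25,-0.9,0,0,0],
    [0.25,-0.9,0,0,0],
    [0.25,-0.9,0,0,0],
    [0.25,-0.9,0,0,0],
    [0.25,-0.9,0,0,0],
    [0.25,-0.9,0,0,0],
    [0.25,-0.9,0,0,0]
  ]
}}

```text
clock: 13.7
position: [0.5478, 0.0626, 0.3796]
tool_rot: [-3.142, 0.0, 0.212]
force: [-0.2, -0.4, -3.0]
grip_width: 0.0535
finger_force: 105.5
```

{"method": "jog_arm", "body": {
  "motion": [
    [0.25,-0.9,0,0,0],
    [0.25,-0.9,0,0,0],
    [0.25,-0.9,0,0,0],
    [0.25,-0.9,0,0,0],
    [0.25,-0.9,0,0,0],
    [0.2,-0.9,0,0,0],
    [0.1,-0.5,0,0,0],
    [0,0,0,0,0],
    [0,0,0,0,0]
  ]
}}

```text
clock: 14.6
position: [0.556, 0.2431, 0.3796]
tool_rot: [3.141, 0.0, 0.213]
force: [-0.8, -0.7, -2.0]
grip_width: 0.0539
finger_force: 105.5
```

```bash
python3 -c "
from h import *
plan(.5506,.2526,.23); snap('wrist','w8'); snap('scene','s8'); snap('top','t8')
s=bot.observe();print(s['finger_force'],s['qpos'].round(2))"
```

```text
pos [0.556  0.2431 0.3796] rot [3.141e+00 4.000e-04 2.133e-01] F [-0.8 -0.7 -2. ] t 14.6 w 0.0539 units [-0.11 -0.35  4.99]
105.54246425628662 [-0.21  0.41 -0.44  1.42  0.18  1.35 -2.02]
```

{"method": "jog_arm", "body": {
  "motion": [
    [-0.1,-0.35,0,0,0],
    [0,0,0.6,0,0],
    [0,0,0.9,0,0],
    [0,0,0.9,0,0],
    [0,0,0.9,0,0],
    [0,0,0.9,0,0],
    [0,0,0.6,0,0],
    [0,0,0.4,0,0],
    [0,0,0.3,0,0],
    [0,0,0,0,0],
    [0,0,0,0,0]
  ]
}}

```text
clock: 15.85
position: [0.5513, 0.2533, 0.2155]
tool_rot: [-3.141, -0.001, 0.214]
force: [-0.6, -1.1, -1.2]
grip_width: 0.0539
finger_force: 105.6
```

```bash
python3 - <<'E'
from h import *
plan(.5506,.2526,.2); snap('wrist','w9'); snap('scene','s9')
for n in('w7','w8','w9'):
    h=cv2.cvtColor(cv2.imread(f'pics/{n}.png'),cv2.COLOR_BGR2HSV); m=(cv2.inRange(h,(0,220,90),(4,255,255))|cv2.inRange(h,(176,220,90),(180,255,255)))[180:340,180:380]
    ys,xs=np.nonzero(m); print(n,xs.min()+180,xs.max()+180,ys.min()+180,ys.max()+180,np.percentile(ys,[2,50,98])+180,len(ys))
E
```

```text
pos [0.5513 0.2533 0.2155] rot [-3.1413e+00 -8.0000e-04  2.1390e-01] F [-0.6 -1.1 -1.2] t 15.85 w 0.0539 units [-0.03  0.02  0.52]
w7 203 354 243 324 [245. 282. 323.] 10340
w8 204 354 243 324 [245. 282. 323.] 10545
w9 204 354 243 324 [245. 282. 323.] 10516
```

{"method": "jog_arm", "body": {
  "motion": [
    [0,0,0.2,0,0],
    [0,0,0.2,0,0],
    [0,0,0,0,0]
  ],
  "newtons": 60
}}

```text
clock: 16.25
position: [0.5506, 0.2528, 0.2019]
tool_rot: [3.141, 0.001, 0.214]
force: [-0.1, -0.0, -3.4]
grip_width: 0.0538
finger_force: 105.6
```

{"method": "jog_arm", "body": {
  "motion": [
    [0,0,0.1,0,0],
    [0,0,0,0,0]
  ]
}}

```text
clock: 16.45
position: [0.5509, 0.2531, 0.1995]
tool_rot: [3.142, 0.0, 0.214]
force: [0.2, 0.0, -2.0]
grip_width: 0.0541
finger_force: 105.6
```

{"method": "jog_arm", "body": {
  "motion": [
    [0,0,0.1,0,0],
    [0,0,0,0,0]
  ]
}}

```text
clock: 16.65
position: [0.5509, 0.253, 0.1965]
tool_rot: [3.142, 0.0, 0.214]
force: [-0.5, -0.0, -1.5]
grip_width: 0.054
finger_force: 105.6
```

{"method": "jog_arm", "body": {
  "motion": [
    [0,0,0.1,0,0],
    [0,0,0,0,0]
  ]
}}

```text
clock: 16.85
position: [0.5509, 0.253, 0.1935]
tool_rot: [3.141, 0.0, 0.214]
force: [0.1, 0.9, -2.1]
grip_width: 0.054
finger_force: 105.6
```

{"method": "jog_arm", "body": {
  "motion": [
    [0,0,0.1,0,0],
    [0,0,0,0,0]
  ]
}}

```text
clock: 17.05
position: [0.5509, 0.253, 0.1904]
tool_rot: [3.141, 0.0, 0.214]
force: [-0.1, -0.5, -2.2]
grip_width: 0.0542
finger_force: 105.6
```

{"method": "jog_arm", "body": {
  "motion": [
    [0,0,0.1,0,0],
    [0,0,0,0,0]
  ]
}}

```text
clock: 17.25
position: [0.5509, 0.253, 0.1874]
tool_rot: [3.141, 0.0, 0.214]
force: [-0.2, -0.1, -1.6]
grip_width: 0.0538
finger_force: 105.6
```

{"method": "jog_arm", "body": {
  "motion": [
    [0,0,0.1,0,0],
    [0,0,0,0,0]
  ]
}}

```text
clock: 17.45
position: [0.5513, 0.2532, 0.1848]
tool_rot: [-3.141, -0.001, 0.214]
force: [1.4, 1.0, 1.9]
grip_width: 0.0537
finger_force: 106.2
```

```bash
python3 - <<'E'
from h import *
snap('scene','s10')
from ff import *
# extractor-frame pixel predictions for filter at the assumed pose, vs edge image
s=np.load('pics/s10.npy',allow_pickle=True).item()['s']; print(s['position'].round(4),s['force'].round(1))
P=np.array(s['position']); yaw=.2139
g=P+R.from_euler('z',yaw).apply([.0025,0,0])+[0,0,.008]
im=cv2.imread('pics/s10.png')
for th in(.45,.5236,.58):
    Rm=R.from_euler('ZY',[yaw,-th]).as_matrix(); t=g-Rm@[.074,0,.023]
    print(th,[proj('s10',Rm@np.array(q)+t).round(1).tolist() for q in((.096,-.07,.008),(.096,.07,.008),(-.08,.07,.008),(-.08,-.07,.008))],'tongue bottom z',(Rm@[-.096,0,-.008]+t)[2].round(4))
E
```

```text
[0.5513 0.2532 0.1848] [1.4 1.  1.9]
0.45 [[346.1, 270.7], [402.2, 291.0], [411.1, 260.0], [361.0, 242.7]] tongue bottom z 0.091
0.5236 [[346.1, 270.4], [402.4, 290.7], [409.8, 263.8], [359.8, 246.5]] tongue bottom z 0.081
0.58 [[346.2, 270.0], [402.5, 290.3], [408.8, 266.7], [358.9, 249.4]] tongue bottom z 0.0738
```

The tongue touched at TCP z≈0.185, which fits a tilt of about 27° and the tongue on the ledge. I'll reduce the tilt by lowering along the arc about the tongue.

{"method": "jog_arm", "body": {
  "motion": [
    [0.1,0,0,0,0],
    [0.06,0,0.1,0,0],
    [0.06,0,0.1,0,0]
  ],
  "newtons": 40
}}

```text
clock: 17.8
position: [0.5583, 0.2547, 0.1792]
tool_rot: [-3.141, -0.002, 0.214]
force: [6.4, 2.2, 8.1]
grip_width: 0.0541
finger_force: 106.9
```

{"method": "jog_arm", "body": {
  "motion": [
    [0.06,0,0.1,0,0],
    [0.06,0,0.1,0,0]
  ]
}}

```text
clock: 18.0
position: [0.5623, 0.2558, 0.1735]
tool_rot: [-3.141, -0.003, 0.213]
force: [6.9, 2.4, 8.8]
grip_width: 0.0541
finger_force: 107.4
```

```bash
python3 - <<'E'
from ff import *
snap('wrist','w11'); snap('scene','s11')
s=bot.observe(); print(s['position'].round(4),s['force'].round(1),s['moment'].round(2))
for n in('w9','w11'):
    im=cv2.imread(f'pics/{n}.png'); h=cv2.cvtColor(im,cv2.COLOR_BGR2HSV)
    m=(cv2.inRange(h,(0,220,90),(4,255,255))|cv2.inRange(h,(176,220,90),(180,255,255)))[150:340,180:380]
    ys,xs=np.nonzero(m); print(n,'red',xs.min()+180,xs.max()+180,ys.min()+150,ys.max()+150)
    for a,b in((145,160),(400,415)):
        g=cv2.cvtColor(im,cv2.COLOR_BGR2GRAY)[:,a:b].mean(1); print(a,list(zip(range(185,250,2),g[185:250:2].astype(int))))
E
```

```text
[0.5624 0.2559 0.1733] [6.2 1.7 9.4] [ 0.23 -0.38 -0.13]
w9 red 204 354 243 324
145 [(185, np.int64(131)), (187, np.int64(130)), (189, np.int64(131)), (191, np.int64(132)), (193, np.int64(133)), (195, np.int64(133)), (197, np.int64(133)), (199, np.int64(133)), (201, np.int64(133)), (203, np.int64(133)), (205, np.int64(159)), (207, np.int64(160)), (209, np.int64(160)), (211, np.int64(158)), (213, np.int64(158)), (215, np.int64(157)), (217, np.int64(157)), (219, np.int64(157)), (221, np.int64(158)), (223, np.int64(159)), (225, np.int64(159)), (227, np.int64(158)), (229, np.int64(159)), (231, np.int64(167)), (233, np.int64(169)), (235, np.int64(170)), (237, np.int64(171)), (239, np.int64(170)), (241, np.int64(169)), (243, np.int64(170)), (245, np.int64(172)), (247, np.int64(171)), (249, np.int64(169))]
400 [(185, np.int64(131)), (187, np.int64(129)), (189, np.int64(129)), (191, np.int64(130)), (193, np.int64(132)), (195, np.int64(131)), (197, np.int64(85)), (199, np.int64(34)), (201, np.int64(44)), (203, np.int64(140)), (205, np.int64(160)), (207, np.int64(160)), (209, np.int64(159)), (
[... 1223 characters left out ...]
87, np.int64(128)), (189, np.int64(128)), (191, np.int64(129)), (193, np.int64(129)), (195, np.int64(130)), (197, np.int64(130)), (199, np.int64(130)), (201, np.int64(129)), (203, np.int64(107)), (205, np.int64(75)), (207, np.int64(143)), (209, np.int64(146)), (211, np.int64(147)), (213, np.int64(143)), (215, np.int64(143)), (217, np.int64(141)), (219, np.int64(141)), (221, np.int64(142)), (223, np.int64(143)), (225, np.int64(144)), (227, np.int64(142)), (229, np.int64(144)), (231, np.int64(179)), (233, np.int64(177)), (235, np.int64(178)), (237, np.int64(176)), (239, np.int64(178)), (241, np.int64(179)), (243, np.int64(177)), (245, np.int64(177)), (247, np.int64(178)), (249, np.int64(178))]
```

```bash
cat >> ff.py <<'E'
def rowfit(fn,r1,r2,r3,th0=.5):
    d=np.load(f'pics/{fn}.npy',allow_pickle=True).item(); s=d['s']; P=np.array(s['position']); yaw=s['tool_rot'][2]; Z=R.from_euler('z',yaw)
    def pose(p): Rm=(Z*R.from_euler('y',-p[2])).as_matrix(); return Rm,P+Z.apply([p[0],0,p[1]])-Rm@np.array([.074,0,.023])
    def res(p):
        Rm,t=pose(p); return [proj(fn,Rm@np.array(q)+t)[1]-r for q,r in (((.096,0,-.008),r1),((.096,0,.008),r2),((.068,0,.04),r3))]
    r=least_squares(res,[.003,.008,th0]); Rm,t=pose(r.x)
    E=R.from_euler('z',.2135); loc=lambda q:(E.inv().apply(Rm@np.array(q)+t-[.5032,.2423,.088])*1e3).round(1)
    print(fn,'grip rel tool',(r.x[:2]*1e3).round(1),'tilt',r.x[2].round(3),'tongue bottom',loc([-.096,0,-.008]),'grip',loc([.074,0,.023]))
E
python3 - <<'E'
from ff import *
rowfit('w9',203.7,230.3,324.5); rowfit('w11',207.5,231.5,326.5)
rowfit('w9',204.7,230.3,324.5); rowfit('w9',203.7,230.3,325.5)
E
```

```text
w9 grip rel tool [1.1 4.7] tilt 0.54 tongue bottom [-79.4   0.6  18.2] grip [ 50.4   0.6 132.2]
w11 grip rel tool [-0.4  4.5] tilt 0.447 tongue bottom [-79.6   0.7 -11.4] grip [60.3  0.7 90. ]
w9 grip rel tool [0.5 4.1] tilt 0.508 tongue bottom [-83.6   0.6  21.8] grip [ 49.8   0.6 131.6]
w9 grip rel tool [1.5 6. ] tilt 0.532 tongue bottom [-80.    0.6  20.6] grip [ 50.8   0.6 133.5]
```

{"method": "jog_arm", "body": {
  "motion": [
    [0.1,0,0.1,0,0],
    [0.08,0,0.1,0,0],
    [0.07,0,0.1,0,0]
  ]
}}

```text
clock: 18.4
position: [0.5687, 0.2573, 0.1638]
tool_rot: [-3.141, -0.001, 0.214]
force: [0.9, 1.5, 4.2]
grip_width: 0.0538
finger_force: 107.0
```

{"method": "jog_arm", "body": {
  "motion": [
    [0.07,0,0.1,0,0],
    [0.07,0,0.1,0,0],
    [0,0,0,0,0]
  ]
}}

```text
clock: 18.7
position: [0.5725, 0.2579, 0.1574]
tool_rot: [-3.141, 0.0, 0.214]
force: [-0.7, 2.0, 5.7]
grip_width: 0.0538
finger_force: 107.3
```

```bash
cat >> ff.py <<'E'
def rows(fn):
    im=cv2.imread(f'pics/{fn}.png'); h=cv2.cvtColor(im,cv2.COLOR_BGR2HSV)
    m=(cv2.inRange(h,(0,220,90),(4,255,255))|cv2.inRange(h,(176,220,90),(180,255,255)))[150:380,180:380]
    ys,xs=np.nonzero(m); g=cv2.GaussianBlur(cv2.cvtColor(im,cv2.COLOR_BGR2GRAY),(1,3),0).astype(float)[:,145:175].mean(1); d=np.diff(g)[190:270]
    print(fn,'red',ys.min()+150,ys.max()+150,'edges',sorted((int(i)+191,round(float(d[i]),1)) for i in np.argsort(-abs(d))[:9]))
E
python3 -c "
from ff import *
snap('wrist','w12'); s=bot.observe(); print(s['position'].round(4),s['force'].round(1)); rows('w11'); rows('w12')"
```

```text
[0.5724 0.2579 0.1576] [0.1 0.7 4.2]
w11 red 245 326 edges [(206, 1.8), (207, 8.2), (208, 12.2), (209, 6.7), (230, 4.3), (231, 12.0), (232, 11.9), (233, 5.0), (246, 1.5)]
w12 red 249 328 edges [(191, -6.7), (192, -18.4), (193, -17.2), (213, 9.7), (214, 20.2), (215, 12.6), (234, 16.2), (235, 22.5), (236, 11.6)]
```

```bash
python3 - <<'E'
from ff import *
from scipy.optimize import least_squares
rowfit('w11',207.5,231.5,326.5,.4); rowfit('w12',213.8,234.7,328.5,.3)
# joint: tongue bottom z=0 constraint
for fn,rr in(('w11',(207.5,231.5,326.5)),('w12',(213.8,234.7,328.5))):
    s=np.load(f'pics/{fn}.npy',allow_pickle=True).item()['s']; P=np.array(s['position']); Z=R.from_euler('z',s['tool_rot'][2])
    def pose(p): Rm=(Z*R.from_euler('y',-p[2])).as_matrix(); return Rm,P+Z.apply([p[0],0,p[1]])-Rm@np.array([.074,0,.023])
    def res(p):
        Rm,t=pose(p); return [proj(fn,Rm@np.array(q)+t)[1]-r for q,r in zip(((.096,0,-.008),(.096,0,.008),(.068,0,.04)),rr)]+[((Rm@[-.096,0,-.008]+t)[2]-.088)*3e3]
    r=least_squares(res,[.003,.008,.4]); Rm,t=pose(r.x); print(fn,r.x.round(4),np.round(r.fun,1),(R.from_euler('z',-.2135).apply(Rm@[-.096,0,-.0055]+t-[.5032,.2423,.088])*1e3).round(1))
E
```

```text
w11 grip rel tool [-0.4  4.5] tilt 0.447 tongue bottom [-79.6   0.7 -11.4] grip [60.3  0.7 90. ]
w12 grip rel tool [-3.3  2.7] tilt 0.336 tongue bottom [-82.5   0.6 -13.2] grip [67.8  0.6 72.1]
w11 [0.0004 0.006  0.3779] [ 0.7 -1.   0.4 -0. ] [-86.5   0.7   2.3]
w12 [-0.002   0.0051  0.2658] [ 0.7 -1.   0.3 -0. ] [-87.5   0.6   2.4]
```

Constraining the tongue to the ledge fits both views within 1 px: tongue at x≈-87.5, right at the lip edge, with a tilt of about 15°. Now I'll push it under the lip.

{"method": "jog_arm", "body": {
  "motion": [
    [-0.1,0,0,0,0],
    [-0.1,0,0,0,0],
    [0,0,0,0,0]
  ]
}}

```text
clock: 19.05
position: [0.5674, 0.2567, 0.1585]
tool_rot: [-3.141, -0.002, 0.214]
force: [4.7, 2.1, 7.3]
grip_width: 0.0537
finger_force: 107.5
```

{"method": "jog_arm", "body": {
  "motion": [
    [-0.1,0,0,0,0],
    [0,0,0,0,0]
  ]
}}

```text
clock: 19.25
position: [0.5646, 0.256, 0.1585]
tool_rot: [-3.141, -0.002, 0.214]
force: [4.9, 0.7, 7.7]
grip_width: 0.054
finger_force: 107.5
```

{"method": "jog_arm", "body": {
  "motion": [
    [-0.1,0,0,0,0],
    [0,0,0,0,0]
  ]
}}

```text
clock: 19.45
position: [0.5617, 0.2554, 0.1585]
tool_rot: [-3.141, -0.002, 0.214]
force: [4.2, 1.4, 6.5]
grip_width: 0.054
finger_force: 107.5
```

```bash
python3 -c "
from ff import *
snap('wrist','w13'); s=bot.observe(); print(s['position'].round(4),s['force'].round(1)); rows('w13')"
```

```text
[0.5617 0.2554 0.1585] [5.2 1.1 7.2]
w13 red 249 328 edges [(213, 11.0), (214, 19.9), (215, 11.5), (216, 1.7), (233, 2.4), (234, 14.5), (235, 22.7), (236, 12.6), (237, 2.2)]
```

{"method": "jog_arm", "body": {
  "motion": [
    [-0.1,0,0,0,0],
    [0,0,0,0,0]
  ]
}}

```text
clock: 19.7
position: [0.5587, 0.2548, 0.1585]
tool_rot: [-3.141, -0.003, 0.214]
force: [5.3, 1.1, 7.9]
grip_width: 0.0541
finger_force: 107.5
```

{"method": "jog_arm", "body": {
  "motion": [
    [-0.07,0,0,0,0],
    [0,0,0,0,0]
  ]
}}

```text
clock: 19.9
position: [0.5571, 0.2543, 0.1586]
tool_rot: [-3.141, -0.003, 0.214]
force: [6.9, 0.7, 8.4]
grip_width: 0.0538
finger_force: 107.7
```

To confirm the tongue is under the lip and not on it, I'll lift slightly. If it is hooked, the lip will pull down with more than the filter's weight.

{"method": "jog_arm", "body": {
  "motion": [
    [0.06,0,-0.1,0,0],
    [0,0,-0.1,0,0],
    [0,0,0,0,0]
  ]
}}

```text
clock: 20.2
position: [0.5575, 0.2545, 0.1639]
tool_rot: [3.141, -0.0, 0.214]
force: [0.1, -0.1, -1.5]
grip_width: 0.054
finger_force: 106.2
```

{"method": "jog_arm", "body": {
  "motion": [
    [0,0,-0.1,0,0],
    [0,0,0,0,0]
  ]
}}

```text
clock: 20.4
position: [0.5575, 0.2545, 0.167]
tool_rot: [3.142, -0.0, 0.214]
force: [0.4, -1.2, -2.1]
grip_width: 0.0537
finger_force: 106.0
```

{"method": "jog_arm", "body": {
  "motion": [
    [0,0,-0.15,0,0],
    [0,0,0,0,0]
  ]
}}

```text
clock: 20.6
position: [0.5575, 0.2544, 0.1715]
tool_rot: [3.141, -0.0, 0.214]
force: [1.0, -0.2, -6.5]
grip_width: 0.0538
finger_force: 105.4
```

```bash
python3 - <<'E'
from ff import *
snap('wrist','w14'); snap('scene','s14'); snap('top','t14'); rows('w14')
s=np.load('pics/s14.npy',allow_pickle=True).item()['s']; P=np.array(s['position']); print(P.round(4),s['force'].round(1))
im=cv2.imread('pics/s14.png')
Z=R.from_euler('z',.2139)
for th,gz,gx in((.336,.0027,-.0033),(.266,.0051,-.002),(.16,.009,.0)):
    Rm=(Z*R.from_euler('y',-th)).as_matrix(); t=P+Z.apply([gx,0,gz])-Rm@np.array([.074,0,.023])
    print(th,[proj('s14',Rm@np.array(q)+t).round(1).tolist() for q in((.096,.07,.008),(.096,.07,-.008),(-.08,.07,.008),(-.08,.07,-.008),(-.08,-.07,.008),(.096,-.07,.008))],'tongue bot z',(Rm@[-.096,0,-.008]+t)[2].round(4))
# profile: in scene, vertical columns between the front corner and -80 corner
hsv=cv2.cvtColor(im,cv2.COLOR_BGR2HSV)
for c in range(385,425,5): print(c,[int(v) for v in im[236:310:2,c].mean(1)])
E
```

```text
w14 red 248 328 edges [(211, 6.6), (212, 12.8), (213, 8.3), (214, 1.7), (233, 3.3), (234, 12.9), (235, 16.7), (236, 8.6), (237, 1.6)]
[0.5576 0.2544 0.1714] [ 0.6 -0.6 -6.1]
0.336 [[400.3, 295.8], [398.5, 300.9], [411.5, 258.5], [409.8, 263.2], [361.6, 241.4], [344.9, 275.7]] tongue bot z 0.0887
0.266 [[400.3, 296.0], [398.6, 300.7], [412.7, 255.0], [411.1, 259.5], [362.6, 237.9], [344.9, 275.8]] tongue bot z 0.1019
0.16 [[400.3, 296.0], [398.7, 300.3], [414.6, 249.8], [413.1, 254.0], [363.9, 232.7], [344.8, 275.8]] tongue bot z 0.1227
385 [71, 108, 91, 31, 31, 33, 17, 22, 29, 28, 29, 31, 18, 29, 22, 84, 154, 151, 79, 51, 44, 51, 45, 42, 33, 70, 159, 145, 143, 153, 46, 50, 54, 51, 49, 51, 51]
390 [80, 77, 133, 86, 57, 29, 23, 29, 28, 30, 29, 31, 25, 29, 35, 32, 24, 28, 25, 22, 88, 17, 12, 10, 159, 156, 159, 158, 142, 143, 155, 52, 50, 52, 51, 51, 50]
395 [85, 83, 132, 90, 56, 30, 19, 30, 30, 28, 29, 23, 24, 19, 72, 28, 20, 27, 40, 20, 153, 137, 145, 150, 156, 157, 156, 158, 158, 142, 143, 136, 69, 86, 55, 53, 43]
400 [86, 81, 131, 57, 36, 25, 19, 29, 46, 11, 109, 78, 32, 151, 154, 97, 9, 14, 27, 28, 26, 84, 164, 161, 165, 57, 158, 159, 157, 156, 122, 103, 134, 133, 129, 128, 128]
405 [79, 132, 51, 27, 104, 129, 127, 127, 125, 161, 183, 112, 107, 50, 10, 24, 19, 22, 32, 172, 168, 144, 66, 52, 130, 130, 131, 127, 130, 128, 129, 130, 130, 130, 129, 128, 128]
410 [62, 87, 117, 108, 103, 100, 126, 132, 58, 128, 162, 37, 91, 97, 48, 45, 77, 88, 85, 83, 75, 130, 126, 125, 126, 128, 126, 128, 126, 130, 129, 130, 129, 130, 130, 129, 129]
415 [107, 111, 111, 115, 111, 106, 104, 128, 128, 130, 128, 128, 128, 129, 116, 69, 57, 29, 30, 41, 39, 71, 105, 127, 126, 126, 127, 125, 128, 128, 129, 128, 130, 130, 129, 131, 128]
420 [104, 103, 109, 111, 171, 122, 104, 122, 129, 129, 130, 136, 93, 143, 165, 173, 169, 137, 133, 51, 59, 57, 159, 128, 126, 125, 126, 127, 127, 127, 128, 131, 130, 132, 126, 104, 108]
```

The downward pull of 6 N after the play was taken up, along with the slight extra tilt, confirms the tongue is caught under the lip. I'll go back down onto the ledge, push in to the stop, and lower along the arc.

{"method": "jog_arm", "body": {
  "motion": [
    [0,0,0.15,0,0],
    [-0.03,0,0.15,0,0],
    [-0.03,0,0.15,0,0],
    [-0.03,0,0,0,0],
    [0,0,0,0,0]
  ]
}}

```text
clock: 21.25
position: [0.5568, 0.2544, 0.159]
tool_rot: [-3.141, -0.005, 0.213]
force: [10.1, 1.1, 10.1]
grip_width: 0.054
finger_force: 107.8
```

{"method": "jog_arm", "body": {
  "motion": [
    [0.04,0,0.1,0,0],
    [0.04,0,0.1,0,0],
    [0.04,0,0.1,0,0],
    [0,0,0,0,0]
  ]
}}

```text
clock: 21.65
position: [0.5613, 0.2553, 0.1502]
tool_rot: [-3.14, -0.006, 0.213]
force: [14.8, 2.0, 11.8]
grip_width: 0.0538
finger_force: 108.8
```

```bash
cat >> ff.py <<'E'
def st(fn):
    snap('wrist',fn); s=bot.observe(); P=R.from_euler('z',-.2135).apply(np.array(s['position'])-[.5032,.2423,.088]); print('local',(P*1e3).round(1),'F',R.from_euler('z',-.2135).apply(s['force']).round(1),'M',s['moment'].round(2),'t',s['clock']); rows(fn)
E
python3 -c "
from ff import *
st('w15')"
```

```text
local [59.5  0.4 62.2] F [14.7 -1.7 11. ] M [ 0.09 -2.49 -0.33] t 21.7
w15 red 250 329 edges [(215, 3.5), (216, 14.7), (217, 21.5), (218, 11.7), (219, 1.8), (235, 15.2), (236, 28.7), (237, 17.2), (238, 2.7)]
```

The tongue is against the pocket wall, with x force up to 15 N. I'll ease off in +x and keep lowering.

{"method": "jog_arm", "body": {
  "motion": [
    [0.1,0,0.1,0,0],
    [0.05,0,0.1,0,0],
    [0.05,0,0.1,0,0],
    [0,0,0,0,0]
  ]
}}

```text
clock: 22.1
position: [0.5661, 0.2565, 0.1404]
tool_rot: [-3.14, -0.004, 0.213]
force: [10.8, 2.1, 6.3]
grip_width: 0.0543
finger_force: 108.8
```

{"method": "jog_arm", "body": {
  "motion": [
    [0.05,0,0.1,0,0],
    [0.04,0,0.1,0,0],
    [0.04,0,0.1,0,0],
    [0,0,0,0,0]
  ]
}}

```text
clock: 22.5
position: [0.5698, 0.2574, 0.1315]
tool_rot: [-3.14, -0.004, 0.213]
force: [9.2, 1.7, 8.5]
grip_width: 0.0541
finger_force: 109.7
```

```bash
python3 -c "
from ff import *
st('w16')"
```

```text
local [68.2  0.6 43.7] F [10.5  0.3  8.1] M [ 0.15 -1.01 -0.58] t 22.55
w16 red 255 331 edges [(200, -30.7), (201, -32.4), (202, -14.0), (223, 18.6), (224, 28.7), (225, 16.0), (239, 21.5), (240, 37.9), (241, 21.8)]
```

{"method": "jog_arm", "body": {
  "motion": [
    [0.05,0,0.1,0,0],
    [0.04,0,0.1,0,0],
    [0.03,0,0.1,0,0],
    [0,0,0,0,0]
  ]
}}

```text
clock: 22.95
position: [0.5733, 0.2581, 0.1224]
tool_rot: [-3.14, -0.004, 0.213]
force: [9.3, 2.7, 5.2]
grip_width: 0.0537
finger_force: 110.1
```

{"method": "jog_arm", "body": {
  "motion": [
    [0.03,0,0.07,0,0],
    [0.02,0,0.07,0,0],
    [0,0,0,0,0]
  ]
}}

```text
clock: 23.25
position: [0.5744, 0.2584, 0.1183]
tool_rot: [-3.141, -0.003, 0.213]
force: [8.4, 1.6, 8.6]
grip_width: 0.0537
finger_force: 110.7
```

```bash
python3 -c "
from ff import *
st('w17'); rowfit('w16',224,240,331.5,.15)"
```

```text
local [73.   0.7 30.4] F [8.  1.1 8.3] M [ 0.11 -0.42 -0.52] t 23.3
w17 red 259 332 edges [(216, -13.5), (217, -32.7), (218, -25.0), (228, 9.6), (229, 24.9), (230, 15.9), (242, 25.3), (243, 46.5), (244, 26.4)]
w16 grip rel tool [-6.5  2.4] tilt 0.156 tongue bottom [-101.4    0.8  -11.1] grip [61.8  0.6 45.9]
```

{"method": "jog_arm", "body": {
  "motion": [
    [0.01,0,0.05,0,0],
    [0,0,0,0,0]
  ]
}}

```text
clock: 23.5
position: [0.575, 0.2585, 0.1168]
tool_rot: [-3.141, -0.004, 0.213]
force: [10.6, 1.8, 5.0]
grip_width: 0.0539
finger_force: 110.4
```

{"method": "jog_arm", "body": {
  "motion": [
    [0.01,0,0.05,0,0],
    [0,0,0,0,0]
  ]
}}

```text
clock: 23.7
position: [0.5754, 0.2586, 0.1154]
tool_rot: [-3.14, -0.004, 0.213]
force: [10.7, 2.8, 5.7]
grip_width: 0.054
finger_force: 110.7
```

{"method": "jog_arm", "body": {
  "motion": [
    [0,0,0.05,0,0],
    [0,0,0,0,0]
  ]
}}

```text
clock: 23.9
position: [0.5756, 0.2587, 0.1141]
tool_rot: [-3.14, -0.005, 0.213]
force: [11.8, 1.9, 7.2]
grip_width: 0.0535
finger_force: 111.0
```

```bash
python3 -c "
from ff import *
st('w18'); rowfit('w17',229.3,243.3,332.5,.05)"
```

```text
local [74.3  0.7 26.2] F [12.1  0.6  8.8] M [ 0.13 -1.45 -0.36] t 23.95
w18 red 260 333 edges [(221, -10.1), (222, -28.1), (223, -26.3), (230, 10.8), (231, 20.4), (232, 12.1), (243, 19.9), (244, 46.0), (245, 32.2)]
w17 grip rel tool [-8.6  1.4] tilt 0.08 tongue bottom [-102.6    0.8  -12.8] grip [64.4  0.7 31.6]
```

{"method": "jog_arm", "body": {
  "motion": [
    [0.02,0,0.05,0,0],
    [0,0,0,0,0]
  ]
}}

```text
clock: 24.15
position: [0.576, 0.2588, 0.1126]
tool_rot: [-3.14, -0.004, 0.213]
force: [10.8, 1.2, 9.5]
grip_width: 0.0542
finger_force: 111.1
```

{"method": "jog_arm", "body": {
  "motion": [
    [0,0,0.05,0,0],
    [0,0,0,0,0]
  ]
}}

```text
clock: 24.35
position: [0.5765, 0.2588, 0.1111]
tool_rot: [-3.14, -0.005, 0.213]
force: [12.5, 2.2, 6.4]
grip_width: 0.0539
finger_force: 111.0
```

```bash
python3 -c "
from ff import *
st('w19'); rowfit('w18',231,244.4,333.5,.05)"
```

```text
local [75.1  0.6 23.1] F [13.1  0.2  5.7] M [ 0.2  -2.17 -0.32] t 24.4
w19 red 261 334 edges [(225, -13.3), (226, -31.3), (227, -23.3), (231, 6.1), (232, 17.5), (233, 13.1), (244, 23.6), (245, 50.6), (246, 30.3)]
w18 grip rel tool [-8.7  2.2] tilt 0.055 tongue bottom [-102.5    0.8  -11.9] grip [65.6  0.7 28.4]
```

```bash
python3 - <<'E'
from ff import *
E=R.from_euler('z',.2135); W=lambda q:E.apply(np.array(q)/1e3)+[.5032,.2423,.088]
for y in(60,):
    print('deck edge',proj('w19',W([100,y,16])).round(1))
    for cx in(-4,0): 
        for dz in(0,5,10): print(cx,dz,'top end',proj('w19',W([cx+96,y,16+dz])).round(1),'bottom end',proj('w19',W([cx+96,y,dz])).round(1),'plate',proj('w19',W([cx+68,0,48+dz*.85])).round(1))
im=cv2.imread('pics/w19.png')
for r in range(218,250): print(r,im[r,145:175].mean(0).astype(int),end=' ')
E
```

```text
deck edge [158.  227.6]
-4 0 top end [159.9 242.9] bottom end [170.  230.7] plate [283. 334.]
-4 5 top end [156.3 247.1] bottom end [167.1 234.3] plate [283.1 340.9]
-4 10 top end [152.5 251.7] bottom end [163.9 238.1] plate [283.2 348.2]
0 0 top end [158.9 235.3] bottom end [169.3 223.7] plate [283.  326.1]
0 5 top end [155.3 239.4] bottom end [166.2 227.1] plate [283.1 332.8]
0 10 top end [151.4 243.7] bottom end [163.  230.7] plate [283.2 339.9]
218 [116 130 129] 219 [115 130 128] 220 [116 130 129] 221 [116 130 129] 222 [116 129 129] 223 [115 130 129] 224 [115 130 129] 225 [115 129 129] 226 [68 75 79] 227 [49 54 59] 228 [49 53 59] 229 [48 52 58] 230 [47 51 56] 231 [45 49 54] 232 [68 80 89] 233 [ 75  89 100] 234 [ 77  91 102] 235 [ 76  90 101] 236 [ 76  90 101] 237 [75 89 99] 238 [75 89 99] 239 [75 88 99] 240 [74 88 99] 241 [ 76  90 100] 242 [ 77  91 101] 243 [ 76  89 100] 244 [ 77  90 101] 245 [165 191 183] 246 [179 205 197] 247 [179 206 197] 248 [180 206 197] 249 [179 206 197]
```

Measured against the deck edge in the same view, the grip end is still about 4 mm high. I'll continue lowering.

{"method": "jog_arm", "body": {
  "motion": [
    [0.03,0,0.05,0,0],
    [0,0,0,0,0]
  ]
}}

```text
clock: 24.6
position: [0.5769, 0.2589, 0.1094]
tool_rot: [-3.141, -0.004, 0.213]
force: [9.8, 1.6, 6.5]
grip_width: 0.054
finger_force: 111.2
```

{"method": "jog_arm", "body": {
  "motion": [
    [0.02,0,0.05,0,0],
    [0,0,0,0,0]
  ]
}}

```text
clock: 24.8
position: [0.5772, 0.259, 0.108]
tool_rot: [-3.141, -0.003, 0.213]
force: [8.7, 1.5, 7.0]
grip_width: 0.054
finger_force: 111.8
```

{"method": "jog_arm", "body": {
  "motion": [
    [0.02,0,0.05,0,0],
    [0,0,0,0,0]
  ]
}}

```text
clock: 25.0
position: [0.5772, 0.259, 0.1078]
tool_rot: [-3.141, -0.003, 0.213]
force: [-3.6, -5.3, 34.4]
grip_width: 0.0542
finger_force: 114.3
```

```bash
python3 -c "
from ff import *
st('w20')"
```

```text
local [75.9  0.6 19.8] F [-4.3 -2.  32.8] M [-1.18  1.8  -0.27] t 25.05
w20 red 262 334 edges [(229, -11.2), (230, -28.9), (231, -24.2), (233, 11.1), (234, 10.0), (244, 9.6), (245, 35.4), (246, 43.6), (247, 20.5)]
```

The force jumped to 34 N, so it has seated on the ledge. I'll ease the load, open, and back off straight up.

{"method": "jog_arm", "body": {
  "motion": [
    [0,0,-0.04,0,0],
    [0,0,0,0,0],
    [0,0,0,0,0.8],
    [0,0,0,0,1],
    [0,0,0,0,1],
    [0,0,0,0,1],
    [0,0,0,0,1]
  ]
}}

```text
clock: 25.75
position: [0.5761, 0.2586, 0.1067]
tool_rot: [-3.142, 0.0, 0.214]
force: [0.3, 0.9, -0.5]
grip_width: 0.0852
finger_force: 0.0
```

{"method": "jog_arm", "body": {
  "motion": [
    [0,0,-0.4,0,1],
    [0,0,-0.8,0,1],
    [0,0,-1,0,1],
    [0,0,-1,0,1],
    [0,0,-1,0,1],
    [0,0,-1,0,1],
    [0,0,-1,0,1],
    [0,0,-0.8,0,1],
    [0,0,0,0,1],
    [0,0,0,0,1],
    [0,0,0,0,1]
  ]
}}

```text
clock: 26.85
position: [0.5759, 0.2584, 0.3164]
tool_rot: [3.141, 0.001, 0.214]
force: [0.1, 0.2, -1.0]
grip_width: 0.0856
finger_force: 0.0
```

```bash
python3 - <<'E'
from ff import *
snap('wrist','w21'); s=bot.observe(); print(s['position'].round(4),s['force'].round(1),s['grip_width'])
E=R.from_euler('z',.2135); W=lambda q:E.apply(np.array(q)/1e3)+[.5032,.2423,.088]
im=cv2.imread('pics/w21.png'); h=cv2.cvtColor(im,cv2.COLOR_BGR2HSV)
m=cv2.inRange(h,(0,220,90),(4,255,255))|cv2.inRange(h,(176,220,90),(180,255,255)); n,l,stt,c=cv2.connectedComponentsWithStats(m); i=1+np.argmax(stt[1:,4]); print('red',stt[i],c[i])
for cx in(-4,0):
    for tilt in(0,.03):
        q=R.from_euler('y',-tilt); f=lambda p:proj('w21',W(q.apply(np.array(p)+[96,0,8])+[cx-96,0,0])).round(1)
        print(cx,tilt,'plate top',f([68,28,40]),f([68,-28,40]),f([80,28,40]),'foot80',f([80,0,8]),'end',f([96,0,8]),'-80 edge',f([-80,0,8]),'side',f([0,70,8]),f([0,-70,8]))
print('deck edge',proj('w21',W([100,0,16])),proj('w21',W([0,74,16])),proj('w21',W([0,-74,16])),'lip edge',proj('w21',W([-87,0,16])))
col=int(proj('w21',W([0,45,16]))[0]); g=im[:,col-3:col+4].mean((1,2)).astype(int); print(col,list(zip(range(100,330,2),g[100:330:2])))
r=int(proj('w21',W([30,0,16]))[1]); g=im[r-3:r+4].mean((0,2)).astype(int); print(r,list(zip(range(180,400,2),g[180:400:2])))
E
```

```text
[0.5759 0.2584 0.3162] [ 0.5  0.2 -0.4] 0.0853118573161496
red [ 248  172   63   23 1171] [278.39368061 183.23398804]
-4 0 plate top [252.6 197.1] [308.2 197.1] [252.3 185.5] foot80 [280.3 178.3] end [280.3 163.6] -80 edge [280.1 304.4] side [220.1 245.5] [340.3 245.6]
-4 0.03 plate top [252.3 200. ] [308.6 200. ] [252.  188.4] foot80 [280.3 179.9] end [280.4 165.2] -80 edge [280.1 305. ] side [219.7 247. ] [340.7 247. ]
0 0 plate top [252.5 193.3] [308.3 193.3] [252.2 181.6] foot80 [280.3 174.6] end [280.3 159.9] -80 edge [280.1 301.7] side [219.9 242.4] [340.5 242.4]
0 0.03 plate top [252.2 196.1] [308.7 196.1] [251.8 184.4] foot80 [280.3 176.2] end [280.4 161.4] -80 edge [280.1 302.2] side [219.5 243.8] [340.9 243.9]
deck edge [280.35464714 156.17092836] [216.41362303 242.36845761] [343.96951596 242.41698465] lip edge [280.08647779 306.50858831]
241 [(100, np.int64(95)), (102, np.int64(96)), (104, np.int64(88)), (106, np.int64(79)), (108, np.int64(120)), (110, np.int64(119)), (112, np.int64(120)), (114, np.int64(121)), (116, np.int64(120)), (118, np.int64(119)), (120, np.int64(119
[... 3986 characters left out ...]
(334, np.int64(183)), (336, np.int64(183)), (338, np.int64(183)), (340, np.int64(177)), (342, np.int64(32)), (344, np.int64(44)), (346, np.int64(117)), (348, np.int64(117)), (350, np.int64(117)), (352, np.int64(111)), (354, np.int64(71)), (356, np.int64(63)), (358, np.int64(60)), (360, np.int64(29)), (362, np.int64(27)), (364, np.int64(27)), (366, np.int64(29)), (368, np.int64(29)), (370, np.int64(32)), (372, np.int64(31)), (374, np.int64(32)), (376, np.int64(33)), (378, np.int64(33)), (380, np.int64(33)), (382, np.int64(33)), (384, np.int64(31)), (386, np.int64(29)), (388, np.int64(27)), (390, np.int64(23)), (392, np.int64(30)), (394, np.int64(46)), (396, np.int64(52)), (398, np.int64(52))]
```

The release check agrees with the flat pose: frame end at row 163 (162.5 predicted for flat), plate edge at 195 (196 flat, 199 if tilted), lip bright just past the frame's step. I'm handing it in.

```bash
python3 -c "
from h import *
print(bot.job_done())"
```

```text
the job is handed in; nothing more can be done
None
```

I tried the interlock (it clicked and sprang back), then hooked the filter under the lip, lowered it by hand until it seated, let go and handed the job in at about 27 s. The last wrist view shows it flat and under the lip, but no pass/fail result came back.

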